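Seat a flange blank on the suction post and set the vacuum valve two turns open

TASK

Take the brass flange blank off the tin and set it down (do not drop it) hub up and centred on the suction post of the vacuum unit, and let go of it. Then turn the valve's handwheel clockwise by its revolving handle until it stops, back it off exactly two full turns, and finish still gripping the handle there so that I can tighten the gland nut. Leave the blank sitting on the post and do not move the other things.

Things in the scene. Friction and masses are not known exactly. Their poses are not given: they have to be found in the camera images.
- blank: turned brass flange blank, loose, 145 g: a disc 48 mm across and 6 mm thick with a round hub 22 mm across and 16 mm high standing on its middle (22 mm high in all). Origin: centre of the flat underside; z up through the hub. It starts hub up on the lid of the closed tin, 36 mm above the shelf
- vacuum_unit: vacuum unit, fixed: aluminium base plate 165 (x) x 275 (y) x 12 mm; on its far (+x) side a white tank along y (top 77 mm above the shelf, round gauge amid it to 101 mm), on its near side the suction post (+y end) and brass globe valve with handwheel (-y end). Origin: centre of the plate's underside; post axis at x -32, y +92, wheel axis at x -32, y -92 mm in its frame
- post_top (a point): centre of the flat top of the suction post, 75 mm above the shelf; the top is a black rubber seat 28 mm across, the post below it is 34 mm across at most (48 mm at the foot). z up
- wheel_axis (a point): point on the (vertical) axis of the handwheel, 131 mm above the shelf, 25 mm above the foot of the wheel's handle; fixed, does not turn. Its x and y axes are those of the vacuum unit
- wheel_handle: the wheel's revolving handle: upright black grip 17 mm across, 44 mm high, on the rim of the grey handwheel 38 mm from its axis; it spins freely on its own pin, so a gripper holding it need not turn. Origin: centre of its foot, 106 mm above the shelf (top at 150 mm). The rim below it is an 11 mm bar, 87 mm outside diameter, top at 104 mm
- valve_wheel (a joint): handwheel angle, rad, counted through full turns: 0 = shut, hard on the stop; grows counter-clockwise from above (opening); two turns open is 12.57, end stop at five turns. At 0 and every full turn the handle lies from the axis in the unit's +x direction (to the tank). Starts 0.3 to 1 turn open. Friction takes about 3 N at the handle; stays where left
- tin: closed aluminium tin, loose, 500 g, 75 (x) x 110 (y) x 36 mm high, flat lid; the blank starts on it. Origin: centre of its underside. Leave it where it stands
- tray: A bystander to leave where it stands: open white plastic sorting tray 75 x 110 x 18 mm, loose. Origin: centre of its underside. It may stand left or right of the unit, the tin on the other side
- collar: A bystander to leave where it stands: steel shaft collar, 24 mm across, 12 mm high, lying in the tray. Origin: centre of its underside
- caddy: black plastic tool caddy, fixed: a slotted rack 46 (x) x 150 (y) x 50 mm high on a 70 x 160 mm foot, holding three upright tools that reach 137 mm above the shelf. Origin: centre of its underside
- tweezer: A bystander to leave where it stands: steel tweezer 116 mm long standing in the caddy. Origin: at its lower end
- pin_vise: A bystander to leave where it stands: steel pin vise 90 mm long standing in the caddy. Origin: at its lower end
- probe: A bystander to leave where it stands: probe with bent tip, 125 mm long, standing in the caddy. Origin: at its lower end
- loupe: A bystander to leave where it stands: black eye loupe, 34 mm across, 28 mm high, standing beyond the unit. Origin: centre of its underside
- spanner: A bystander to leave where it stands: small open-ended spanner 120 mm long lying flat on the shelf. Origin: at its underside
Not all that is in view belongs to the job. Several things have the shape of the blank; the one meant has the colours described above.

How it is judged:
By the outcome, as a careful person would: the job done as asked, in the order asked, and still so for the second after the job is handed in, while the arm keeps its last pose, push and grip.
It also fails if it takes over 67 s, if anything falls off the work surface, if the arm or the gripper's body presses on something with over 40 N, if the wrist force passes 120 N, or if a joint passes its speed limit or range.

ROBOT

A 6-joint arm with a two-finger parallel gripper is mounted at the origin on the work surface. World frame = base frame: x ahead of the robot, y to its left, z up, the work surface at z = 0. Lengths are in m, angles in rad, forces in N, time in s.
With the tool pointing down it reaches from about 0.35 to 0.775 m from the base axis. Payload 5.5 kg.
Tool frame: the origin (TCP) lies midway between the tips of the shut fingers; the grasp point (between the pads) lies 19 mm behind it; z points along the fingers, y is the line along which they close (so a half turn about z gives the same grasp; the last joint's range is limited). The gripper opens to 85 mm and grips with 20 to 120 N. Pads are 22 mm wide; open, the fingers measure 114 mm over their backs; the gripper's body (76 mm by 85 mm) begins 54 mm behind the grasp point. The pads swing forward as they close: fully open they stand 13 mm farther back than shut.
Start: joints at [-1.487, 0.313, 0.046, 1.304, 0, 1.431], TCP at [0.128, -0.561, 0.231] pointing down, gripper open.
Joint ranges: [-2.76, 2.76], [-0.86, 1.69], [-1.03, 1.26], [-2.2, 2.34], [-1.47, 1.5], [-3.14, 3.14]. Speed limits (rad/s): [2.57, 2.57, 3.14, 3.14, 3.14, 3.14].

INTERFACE

Orientations are given as a unit quaternion [w, x, y, z].
In Python, from workcell import telemetry, imaging, env gives the robot as it stands. The module is installed in compiled form; this text tells all that it offers.
- The arm moves only by the tool step_arm, never from a script. Its argument "moves" is a list of rows, each a list of 3 entries, a list of its own where there are three numbers: the shift along the tool's x, y, z in mm, then the turn, a rotation vector about the tool's x, y, z in rad, then the finger opening in mm, from 0 to 85.4. A call has 1 to 8 rows; each row is the pose to reach, as a shift and turn from the pose commanded when the call began, along the tool's axes at that moment; what a row does not reach only later rows make up. A row lasts 1/12 s, in which the tool goes at most 41.7 mm and 7.16 degrees, less where a joint would pass 70% of its speed; a pose out of reach is approached as far as the arm can. A call with a gripper value outside its range is refused whole. The fingers move at their own pace and stop on an object; "grip_force" is the grip in N (left out, the last holds). Time passes only in rows, so rows that repeat a pose let the fingers close. It gives the time, the measured TCP pose, the force, the opening and the grip force at its end, in the units of the state.
- telemetry.get_state(): the state, without advancing time (a new reading comes with each control period).
- imaging.read_camera(name): name is "scene" or "top"; returns the picture (384x512x3 uint8, red, green, blue); there is no depth.
- imaging.camera_params(name): a dict with "camera_matrix" (3x3 intrinsics, pixels), "pose" (4x4, takes a point from camera to world coordinates). Camera axes: x right, y up, looking along -z (the intrinsics and any distortion apply to the point x, -y, -z); pixel columns grow to the right and rows downward; lengths in m; the calibration is good to about 2 mm. A picture is of the moment at which its call begins. camera_params takes no time and is no camera call.
- env.hand_in(): hands the job in; it is judged then, once.
The state is a dict: "clock": time; "joint_pos": joint angles; "qvel": joint speeds; "tau": joint torques, N m; "tcp_pos": TCP position; "orientation": TCP orientation; "wrist_force": force on the tool from outside, world axes, zero at the start; "ft_torque": the same for the moment, N m; "finger_gap": finger opening in m; "grip_force": force on a finger pad.
Only numpy, scipy, OpenCV 4.12 (cv2) and the standard library are available. Lean on these libraries where they do the work, as an engineer would, in place of code of your own. Each camera call takes 0.05 s, during which the arm holds its last target. There are 200 camera calls.

## Working session

There is one attempt and no reset: what is moved stays moved. The work goes in short steps, Python scripts to look and compute and a tool call to move; the robot and the scene stay as the last step left them, time stands still between calls to the robot, and variables do not carry over. Pictures are saved under pics/ and viewed, at most 13 in all, crops included, and the job is handed in when it is done.

Besides the shell and the picture viewer there is one more tool, called after "Call:" as name(argument=value, ...), one argument or row to a line, values as JSON. step_arm: Moves the arm, as the interface text tells. Its arguments: {"type":"object","properties":{"moves":{"type":"array"},"grip_force":{"type":"number"}},"required":["moves"]}

```bash
mkdir -p pics
cat > h.py <<'E'
import numpy as np, cv2
from workcell import telemetry, imaging, env
def cam(n):
    p=imaging.camera_params(n); return np.array(p["camera_matrix"]),np.array(p["pose"]),p
def ray(n,u,v):
    K,T,p=cam(n)
    d=np.array([(u-K[0,2])/K[0,0],-(v-K[1,2])/K[1,1],-1.])
    return T[:3,3],T[:3,:3]@d
def onplane(n,u,v,z):
    o,d=ray(n,u,v); return o+d*(z-o[2])/d[2]
def proj(n,P):
    K,T,p=cam(n); c=T[:3,:3].T@(np.array(P)-T[:3,3]); return K[0,0]*c[0]/-c[2]+K[0,2],K[1,2]-K[1,1]*c[1]/-c[2]
def snap(n,f=None):
    im=imaging.read_camera(n)
    if f: cv2.imwrite('pics/'+f,im[:,:,::-1])
    return im
E
python3 - <<'E'
from h import *
for n in("scene","top"):
    snap(n,n+"1.png"); K,T,p=cam(n); print(p.keys(),K.round(1),T.round(3))
print(telemetry.get_state())
E
```

```text
dict_keys(['camera_matrix', 'pose']) [[366.8   0.  257. ]
 [  0.  366.8 196.1]
 [  0.    0.    1. ]] [[ 0.777 -0.476  0.411  1.015]
 [ 0.629  0.585 -0.512 -0.512]
 [ 0.003  0.657  0.754  0.864]
 [ 0.     0.     0.     1.   ]]
dict_keys(['camera_matrix', 'pose']) [[350.6   0.  251.7]
 [  0.  350.6 197.2]
 [  0.    0.    1. ]] [[ 0.01   0.996 -0.092  0.499]
 [-1.     0.011  0.007 -0.018]
 [ 0.008  0.092  0.996  1.132]
 [ 0.     0.     0.     1.   ]]
{'clock': 0.1, 'joint_pos': array([-1.48659061e+00,  3.13909894e-01,  4.50687012e-02,  1.30361453e+00,
       -2.68333102e-06,  1.43118651e+00]), 'qvel': array([-0.00092486, -0.00249325,  0.00228197, -0.00041597,  0.00037412,
        0.000612  ]), 'tau': array([ 2.88323106e-03, -4.81722736e+01,  2.99245763e+01,  1.26497282e-02,
       -1.44358091e-04,  2.60057755e-05]), 'tcp_pos': array([ 0.12756629, -0.56018559,  0.23049705]), 'orientation': array([-8.29417411e-04,  9.93744516e-01,  1.11674299e-01,  2.16402612e-05]), 'wrist_force': array([0.41363034, 0.05371527, 0.21998023]), 'ft_torque': array([-0.00890388, -0.01910558, -0.03780857]), 'grip_force': 0.0, 'finger_gap': 0.08559211857431918}
```

View pics/scene1.png

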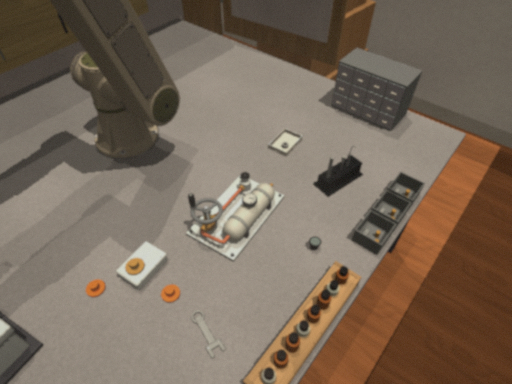

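View pics/top1.png

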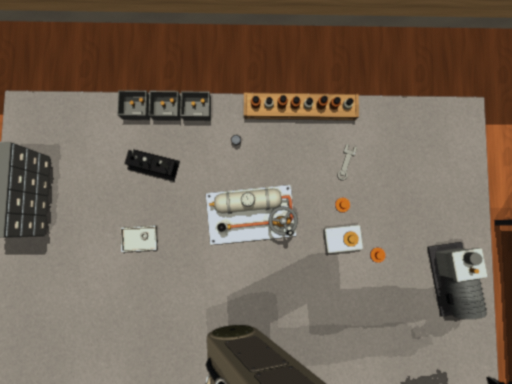

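Run:
```python
import cv2,numpy as np
from h import *
t=cv2.imread('pics/top1.png');s=cv2.imread('pics/scene1.png')
a=cv2.resize(t[175:260,200:370],(800,400),interpolation=cv2.INTER_CUBIC)
cv2.imwrite('pics/c1.png',a)
b=cv2.resize(s[160:300,110:290],(771,600),interpolation=cv2.INTER_CUBIC)
cv2.imwrite('pics/c2.png',b)
```

```text
(no output)
```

View pics/c1.png

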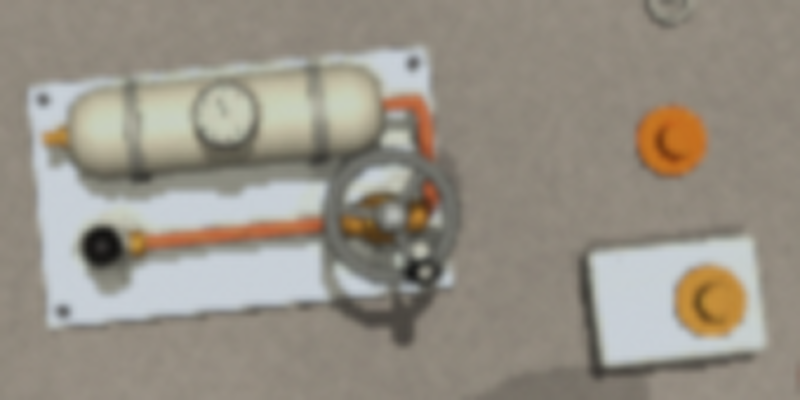

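View pics/c2.png

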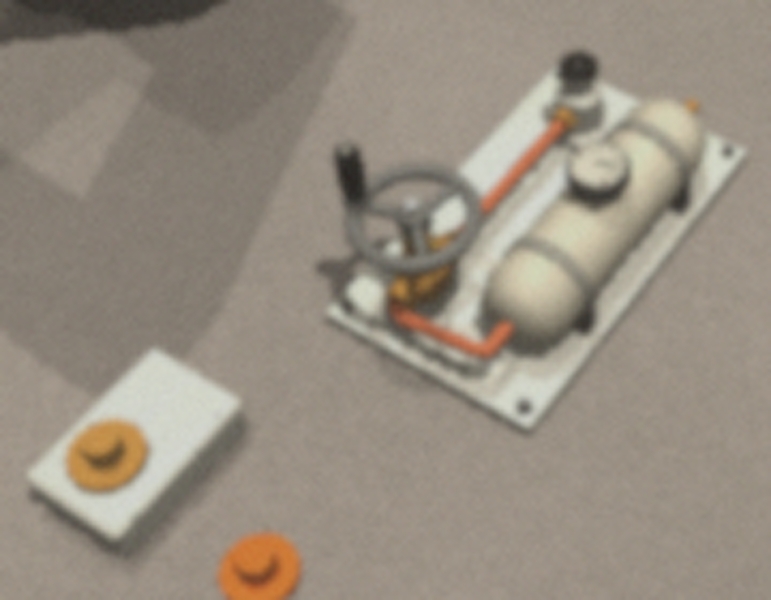

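Run:
```python
from h import *
t=cv2.imread('pics/top1.png');s=cv2.imread('pics/scene1.png')
def c1(u,v): return 200+(u+.5)/800*170-.5,175+(v+.5)/400*85-.5
def c2(u,v): return 110+(u+.5)/771*180-.5,160+(v+.5)/600*140-.5
# blank by colour
for n,im,box in(("top",t,(335,370,222,256)),("scene",s,(115,150,250,285))):
    h=cv2.cvtColor(im,cv2.COLOR_BGR2HSV); m=((h[...,0]>8)&(h[...,0]<28)&(h[...,1]>110)).astype(np.uint8)
    k=np.zeros_like(m);k[box[2]:box[3],box[0]:box[1]]=1;m*=k
    c=max(cv2.findContours(m,0,2)[0],key=cv2.contourArea)
    e=cv2.fitEllipse(c); print(n,e,cv2.contourArea(c),onplane(n,*e[0],.040).round(4))
print("corners",[onplane("top",*c1(*p),.012).round(4)[:2] for p in((28,88),(427,48),(453,288),(50,327))])
print("tin corners",[onplane("top",*c1(*p),.036).round(4)[:2] for p in((588,252),(750,235),(767,346),(602,368))])
print("post",onplane("top",*c1(101,245),.075).round(4),onplane("scene",*c2(578,66),.075).round(4))
print("wheel c",onplane("top",*c1(392,217),.0985).round(4),"ring scene",onplane("scene",*c2(413,217),.0985).round(4))
print("handle top",onplane("top",*c1(424,269),.150).round(4),onplane("scene",*c2(345,150),.150).round(4))
```

```text
top ((350.55023193359375, 238.4521484375), (13.749112129211426, 13.789811134338379), 161.00962829589844) 140.5 [ 0.4747 -0.3339  0.04  ]
scene ((134.4346466064453, 265.9232177734375), (13.799430847167969, 17.937856674194336), 63.52326202392578) 190.0 [ 0.4713 -0.3332  0.04  ]
corners [array([0.6132, 0.122 ]), array([ 0.6438, -0.1502]), array([ 0.4806, -0.1679]), array([0.4518, 0.1036])]
tin corners [array([ 0.5057, -0.2543]), array([ 0.5181, -0.3621]), array([ 0.4451, -0.3721]), array([ 0.4297, -0.2628])]
post [0.5067 0.0654 0.075 ] [0.5027 0.0657 0.075 ]
wheel c [ 0.5259 -0.1181  0.0985] ring scene [ 0.5231 -0.117   0.0985]
handle top [ 0.4939 -0.1322  0.15  ] [ 0.488 -0.132  0.15 ]
```

```bash
cat >> h.py <<'E'
from scipy.spatial.transform import Rotation as R
def rot(): 
    q=telemetry.get_state()["orientation"]; return R.from_quat([q[1],q[2],q[3],q[0]])
def go(x,y,z,yaw=np.pi/2):
    s=telemetry.get_state(); r=rot()
    goal=R.from_matrix(np.array([[np.cos(yaw),np.sin(yaw),0],[np.sin(yaw),-np.cos(yaw),0],[0,0,-1]]))
    print("t",round(s["clock"],2),"tcp",s["tcp_pos"].round(4),"shift",(1e3*r.inv().apply(np.array([x,y,z])-s["tcp_pos"])).round(1),"turn",(r.inv()*goal).as_rotvec().round(3),"gap",round(s["finger_gap"],4),"F",s["wrist_force"].round(1),"grip",s["grip_force"])
E
python3 -c "
from h import *
go(.473,-.3335,.12)"
```

```text
t 0.1 tcp [ 0.1276 -0.5602  0.2305] shift [ 387.1 -144.2  110.8] turn [-1.000e-03 -1.000e-03 -1.347e+00] gap 0.0856 F [0.4 0.1 0.2] grip 0.0
```

Call:
step_arm(
  moves=[
    [[37,-14,0],[0,0,-0.12],85],
    [[75,-28,0],[0,0,-0.24],85],
    [[112,-42,0],[0,0,-0.36],85],
    [[150,-56,0],[0,0,-0.48],85],
    [[187,-70,10],[0,0,-0.6],85],
    [[225,-84,20],[0,0,-0.72],85],
    [[262,-98,30],[0,0,-0.84],85],
    [[300,-112,40],[0,0,-0.96],85],
  ],
  grip_force=50,
)

```text
clock: 0.77
tcp_pos: [0.3964, -0.3834, 0.1907]
orientation: [-0.0, 0.828, 0.56, -0.0]
wrist_force: [0.1, -0.7, 0.0]
finger_gap: 0.0851
grip_force: 0.0
```

```bash
python3 -c "
from h import *
go(.473,-.3335,.12)"
```

```text
t 0.77 tcp [ 0.3964 -0.3834  0.1907] shift [74.8 52.5 70.7] turn [-0.    -0.    -0.381] gap 0.0851 F [ 0.1 -0.7  0. ] grip 0.0
```

Call:
step_arm(
  moves=[
    [[20,14,18],[0,0,-0.1],85],
    [[40,28,36],[0,0,-0.2],85],
    [[60,42,54],[0,0,-0.3],85],
    [[75,52.5,70],[0,0,-0.381],85],
    [[75,52.5,70],[0,0,-0.381],85],
    [[75,52.5,70],[0,0,-0.381],85],
  ],
)

```text
clock: 1.27
tcp_pos: [0.4718, -0.3339, 0.1199]
orientation: [-0.002, 0.709, 0.705, -0.0]
wrist_force: [0.6, -0.1, -0.4]
finger_gap: 0.0849
grip_force: 0.0
```

Run:
```python
from h import *
go(.473,-.3335,.044)
s=snap("scene"); t=snap("top")
a=cv2.resize(s[190:310,80:200],(400,400),interpolation=2); b=cv2.resize(t[180:300,300:420],(400,400),interpolation=2)
cv2.imwrite('pics/c3.png',np.hstack([a,b])[:,:,::-1])
```

```text
t 1.27 tcp [ 0.4718 -0.3339  0.1199] shift [ 0.2  1.4 75.9] turn [-0.003 -0.002 -0.005] gap 0.0849 F [ 0.6 -0.1 -0.4] grip 0.0
```

View pics/c3.png

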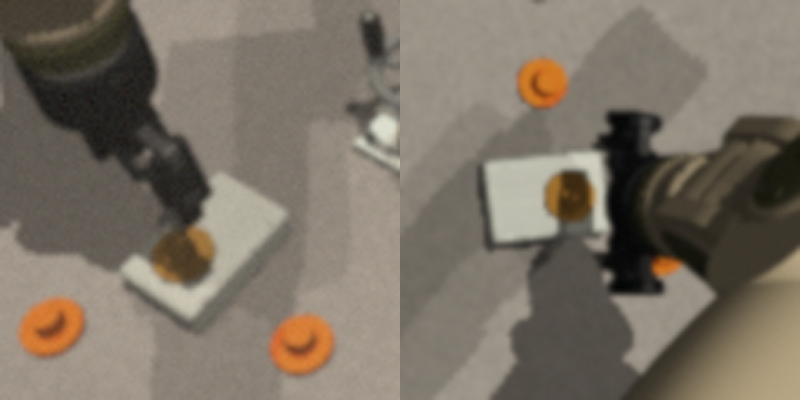

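Call:
step_arm(
  moves=[
    [[0,1,30],[0,0,0],85],
    [[0,1,55],[0,0,0],85],
    [[0,1,70],[0,0,0],85],
    [[0,1,75.5],[0,0,0],85],
    [[0,1,75.5],[0,0,0],60],
    [[0,1,75.5],[0,0,0],35],
    [[0,1,75.5],[0,0,0],25],
    [[0,1,75.5],[0,0,0],15],
  ],
  grip_force=40,
)

```text
clock: 2.03
tcp_pos: [0.4739, -0.3364, 0.0475]
orientation: [0.002, 0.709, 0.705, -0.0]
wrist_force: [0.2, 0.2, -0.6]
finger_gap: 0.0384
grip_force: 0.0
```

Call:
step_arm(
  moves=[
    [[0,0,0],[0,0,0],10],
    [[0,0,0],[0,0,0],10],
    [[0,0,0],[0,0,0],10],
    [[0,0,0],[0,0,0],10],
  ],
)

```text
clock: 2.37
tcp_pos: [0.4737, -0.336, 0.0472]
orientation: [0.001, 0.709, 0.705, -0.0]
wrist_force: [-1.2, 0.0, 5.6]
finger_gap: 0.0198
grip_force: 39.0
```

Call:
step_arm(
  moves=[
    [[0,0,-5],[0,0,0],10],
    [[0,0,-15],[0,0,0],10],
    [[0,0,-40],[0,0,0],10],
    [[0,0,-75],[0,0,0],10],
    [[0,0,-110],[0,0,0],10],
    [[0,0,-150],[0,0,0],10],
    [[0,0,-150],[0,0,0],10],
    [[0,0,-150],[0,0,0],10],
  ],
)

```text
clock: 3.03
tcp_pos: [0.4746, -0.3365, 0.1995]
orientation: [0.003, 0.709, 0.705, 0.0]
wrist_force: [0.2, 1.1, -2.0]
finger_gap: 0.0198
grip_force: 39.3
```

Run:
```python
from h import *
go(.5047,.0655,.20)
print(telemetry.get_state()["joint_pos"])
s=snap("scene"); t=snap("top")
print(proj("scene",telemetry.get_state()["tcp_pos"]))
a=cv2.resize(s[160:280,80:200],(400,400),interpolation=2); b=cv2.resize(t[180:300,300:420],(400,400),interpolation=2)
cv2.imwrite('pics/c4.png',np.hstack([a,b])[:,:,::-1])
```

```text
t 3.03 tcp [ 0.4746 -0.3365  0.1995] shift [402.2  27.7  -2.2] turn [ 0.005  0.005 -0.006] gap 0.0198 F [ 0.2  1.1 -2. ] grip 39.33313250541687
[-7.54682461e-01  3.31224967e-01 -6.87146324e-03  1.22608527e+00
  1.77671580e-05  8.21943097e-01]
(np.float64(116.87942648312281), np.float64(231.00396870483038))
```

View pics/c4.png

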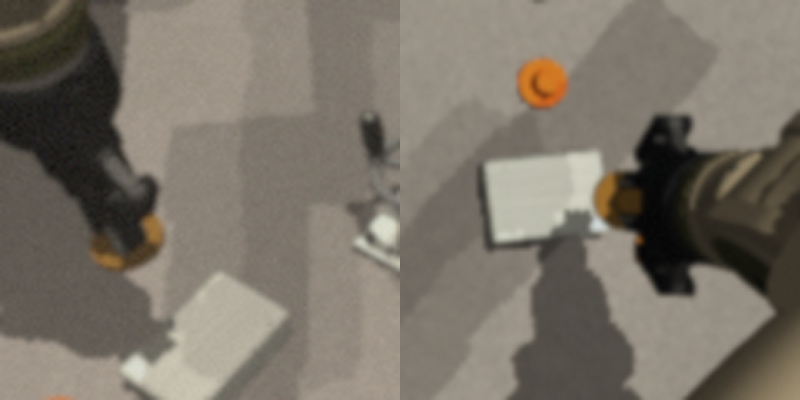

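Call:
step_arm(
  moves=[
    [[15,1,-5],[0,0,0],10],
    [[40,3,-10],[0,0,0],10],
    [[70,5,-15],[0,0,0],10],
    [[102,7,-15],[0,0,0],10],
    [[134,9,-15],[0,0,0],10],
    [[166,11,-15],[0,0,0],10],
    [[198,13,-15],[0,0,0],10],
    [[230,16,-15],[0,0,0],10],
  ],
)

```text
clock: 3.8
tcp_pos: [0.4888, -0.1028, 0.2092]
orientation: [-0.002, 0.709, 0.705, -0.001]
wrist_force: [0.1, 0.3, -1.8]
finger_gap: 0.0197
grip_force: 39.3
```

Call:
step_arm(
  moves=[
    [[32,2,0],[0,0,0],10],
    [[64,4,0],[0,0,0],10],
    [[96,7,5],[0,0,0],10],
    [[128,9,15],[0,0,0],10],
    [[155,11,30],[0,0,0],10],
    [[172,12,50],[0,0,0],10],
    [[172,12,60],[0,0,0],10],
    [[172,12,60],[0,0,0],10],
  ],
)

```text
clock: 4.47
tcp_pos: [0.5, 0.0678, 0.147]
orientation: [-0.003, 0.708, 0.706, -0.003]
wrist_force: [-0.7, 0.2, -1.3]
finger_gap: 0.0199
grip_force: 39.3
```

```bash
cat > m.py <<'E'
from h import *
def blank(n,box,im):
    h=cv2.cvtColor(im,cv2.COLOR_RGB2HSV); m=((h[...,0]>8)&(h[...,0]<28)&(h[...,1]>110)).astype(np.uint8)
    k=np.zeros_like(m);k[box[1]:box[3],box[0]:box[2]]=1;m*=k
    c=max(cv2.findContours(m,0,2)[0],key=cv2.contourArea); return cv2.fitEllipse(c),cv2.boundingRect(c)
E
python3 - <<'E'
from m import *
go(.5047,.0655,.0865)
P=telemetry.get_state()["tcp_pos"]
s=snap("scene"); t=snap("top")
print(proj("scene",P),proj("top",P))
a=cv2.resize(s[110:230,190:310],(400,400),interpolation=2); b=cv2.resize(t[170:290,160:280],(400,400),interpolation=2)
cv2.imwrite('pics/c5.png',np.hstack([a,b])[:,:,::-1])
np.save('s5.npy',s);np.save('t5.npy',t)
E
```

```text
t 4.47 tcp [0.5    0.0678 0.147 ] shift [-2.2  5.1 60.5] turn [-0.008  0.    -0.003] gap 0.0199 F [-0.7  0.2 -1.3] grip 39.327203035354614
(np.float64(243.72476861893733), np.float64(156.55806072549498)) (np.float64(218.142716593702), np.float64(228.82688293971452))
```

View pics/c5.png

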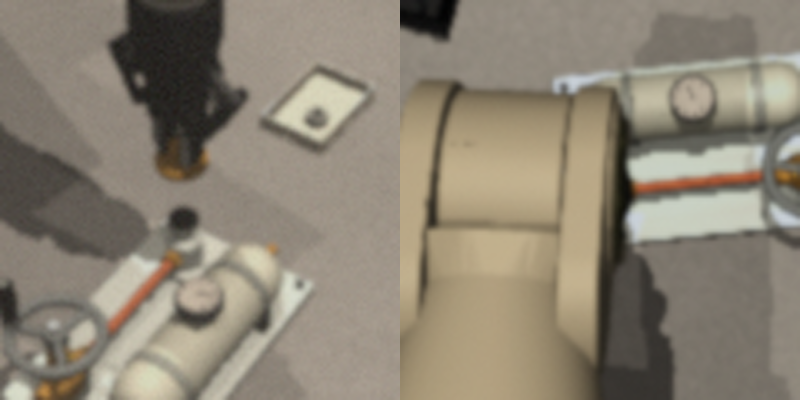

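```bash
cat >> m.py <<'E'
def rel(s,box):
    P=telemetry.get_state()["tcp_pos"]; e,b=blank("scene",box,s)
    x0,y0,x1,y1=b[0],b[1],b[0]+b[2],b[1]+b[3]
    # ellipse from lower rim visible: use left/right extremes for centre line, bottom extreme for depth
    print("tcp",P.round(4),"ellipse",np.round(e[0],1),np.round(e[1],1),e[2],"bbox",b, "centre on disc plane",onplane("scene",*e[0],P[2]-.0082).round(4))
    for Q in (np.array([P[0],P[1],P[2]-.0082]),):
        print("disc expected centred at tcp:",np.round(proj("scene",Q),1))
E
python3 - <<'E'
from m import *
s=np.load('s5.npy'); rel(s,(225,150,262,170))
E
```

```text
tcp [0.5024 0.0663 0.15  ] ellipse [244.7 156.5] [10.1 15.1] 46.19373321533203 bbox (238, 152, 14, 12) centre on disc plane [0.4981 0.074  0.1418]
disc expected centred at tcp: [244.1 158.5]
```

Run:
```python
from m import *
s=np.load('s5.npy'); h=cv2.cvtColor(s,cv2.COLOR_RGB2HSV)
# black seat in scene view
g=cv2.cvtColor(s,cv2.COLOR_RGB2GRAY); x0,y0,x1,y1=232,166,258,184
m=(g[y0:y1,x0:x1]<60).astype(np.uint8)
for r in m: print(''.join('.#'[v] for v in r))
print(g[y0:y1,x0:x1].min())
for P in((.5027,.0657,.075),(.5054,.0655,.075)): print(proj("scene",P))
```

```text
..........................
..........................
..........................
..........................
..........................
..........................
..........................
...........####...........
..........######..........
..........#######.........
..........#######.........
..........######..........
...........####...........
..........................
..........................
..........................
..........................
..........................
39
(np.float64(244.53937617319315), np.float64(175.01470832674775))
(np.float64(245.18389684997268), np.float64(175.4589044856205))
```

```bash
cat >> m.py <<'E'
def avg(n=8):
    A=[];F=[];I=[];W=[];J=[]
    for _ in range(n):
        I.append(imaging.read_camera("scene").astype(float)); st=telemetry.get_state(); A.append(st["tcp_pos"]);W.append(rot().as_rotvec());F.append(st["wrist_force"]);J.append(st["joint_pos"])
    A=np.array(A); print("t",st["clock"],"mean",A.mean(0).round(4),"std",A.std(0).round(4),"F",np.mean(F,0).round(1),"jstd",np.std(J,0).round(4))
    return A.mean(0),np.mean(I,0).astype(np.uint8)
E
python3 - <<'E'
from m import *
P,s=avg(10); np.save('s6.npy',s); cv2.imwrite('pics/s6.png',s[:,:,::-1])
rel(s,(225,150,262,170))
h=cv2.cvtColor(s,cv2.COLOR_RGB2HSV)[148:170,232:258]
for r in h: print(''.join('#' if 8<p[0]<28 and p[1]>110 else ('k' if p[2]<70 else '.') for p in r))
E
```

```text
t 5.0667 mean [0.504  0.0658 0.1514] std [0.0003 0.0002 0.0003] F [ 0.   0.2 -1.3] jstd [0.0004 0.0003 0.0004 0.0003 0.0001 0.0001]
tcp [0.5038 0.0662 0.1511] ellipse [245.1 157. ] [ 9.7 14.3] 61.54185104370117 bbox (238, 152, 15, 12) centre on disc plane [0.5014 0.072  0.1429]
disc expected centred at tcp: [244.4 158.5]
.....kkkkkkkkkkkkkkkkkk...
.....kkkkkkkkkkkkkkkkk....
.....kkkkkkkkkkkkkkkk.....
.....kkkkkkkkkkkkkkk......
......kkkk#kkkkkkkkk......
......kkkk#.kkkkkkk.......
......kkk###kkkkkkk.......
.......kk##kkkkkkkk.......
.......k###kkkkkkk##......
......#####kkkkkkk###.....
......######kkkkkk###.....
......######..kkk###......
......#######..####.......
.......###########........
........#######...........
...........##.............
..........................
..........................
..........................
..........................
..........................
..........................
```

```bash
cat >> m.py <<'E'
from scipy.optimize import least_squares
def disc(s,z,box,guess):
    """underside centre of the held/placed disc in scene-camera coordinates from extents of the brass mask (3x upsampled)"""
    x0,y0,x1,y1=box; k=4
    c=cv2.resize(s[y0:y1,x0:x1],None,fx=k,fy=k,interpolation=2); h=cv2.cvtColor(c,cv2.COLOR_RGB2HSV)
    m=((h[...,0]>8)&(h[...,0]<28)&(h[...,1]>90)).astype(np.uint8)
    c=max(cv2.findContours(m,0,2)[0],key=cv2.contourArea)[:,0]
    u=(c[:,0]+.5)/k-.5+x0; v=(c[:,1]+.5)/k-.5+y0
    obs=np.array([u.min(),u.max(),v.max()]); a=np.linspace(0,6.283,90)
    def f(p):
        q=np.array([proj("scene",(p[0]+.024*np.cos(t),p[1]+.024*np.sin(t),zz)) for t in a for zz in(z,z+.006)])
        return np.array([q[:,0].min(),q[:,0].max(),q[:,1].max()])-obs
    r=least_squares(f,guess); print("disc",r.x.round(4),"res",r.fun.round(2),"obs",obs.round(1)); return r.x
E
python3 - <<'E'
from m import *
s=np.load('s6.npy'); disc(s,.1514-.0112,(225,140,265,170),(.504,.066))
g=cv2.cvtColor(s,cv2.COLOR_RGB2GRAY)[168:190,234:257]; print(g)
E
```

```text
disc [0.5005 0.0722] res [-0.63  0.63 -0.03] obs [237.1 252.6 163.4]
[[139 140 139 139 138 137 137 137 136 138 137 138 136 135 136 137 137 137
  137 137 136 135 137]
 [140 139 139 139 139 139 137 138 137 136 137 136 137 136 137 138 137 138
  137 136 136 137 136]
 [140 140 140 139 139 139 138 137 136 134 133 132 133 136 136 137 137 137
  137 137 136 136 135]
 [139 140 140 141 140 138 137 134 126 119 115 113 118 127 132 136 137 138
  137 137 135 136 135]
 [139 139 139 139 139 138 133 121 103  88  80  80  87 102 117 130 137 138
  138 137 136 136 135]
 [140 140 141 140 139 136 120  97  71  54  50  50  55  68  90 116 133 138
  138 138 136 136 136]
 [141 140 140 139 138 132 108  71  47  41  40  42  40  45  67 102 127 137
  138 138 137 137 137]
 [142 143 141 140 141 135 107  63  40  38  41  42  39  40  56  94 123 135
  137 138 137 138 138]
 [138 147 146 146 152 142 106  62  41  40  39  41  41  43  59  95 123 133
  136 137 138 138 136]
 [132 148 149 153 160 143 100  64  47  42  41  42  44  50  72 106 129 134
  135 136 138 138 137]
 [125 143 142 143 148 132 104  81  65  54  50  54  59  71  98
[... 403 characters left out ...]
200 201 198 190 178]
 [128 130 132 131 127 116 102  99 111 141 167 178 182 179 168 154 159 184
  200 204 204 201 197]
 [131 132 132 132 129 119 104 100 111 138 161 172 172 162 145 132 143 177
  199 203 203 203 198]
 [131 132 132 131 128 120 112 110 112 120 130 138 140 132 119 116 137 174
  196 203 203 200 188]
 [134 133 132 131 123 116 116 118 117 111 107 109 111 110 108 113 137 175
  198 202 200 191 169]
 [144 139 135 127 115 105 107 110 111 109 103 103 104 106 107 114 141 176
  197 199 188 169 147]
 [174 163 149 135 119 110 107 101 100 103 104 104 105 107 108 118 147 180
  192 182 160 136 124]
 [204 193 175 153 132 121 114  99  92  96 100 103 106 111 119 131 156 177
  174 153 131 118 116]]
```

Call:
step_arm(
  moves=[
    [[-2,1,15],[0,0,0],10],
    [[-3.4,1,30],[0,0,0],10],
    [[-3.4,1,45],[0,0,0],10],
    [[-3.4,1,54],[0,0,0],10],
    [[-3.4,1,54],[0,0,0],10],
    [[-3.4,1,54],[0,0,0],10],
    [[-3.4,1,54],[0,0,0],10],
    [[-3.4,1,54],[0,0,0],10],
  ],
)

```text
clock: 5.73
tcp_pos: [0.5054, 0.0631, 0.0978]
orientation: [0.001, 0.709, 0.705, 0.001]
wrist_force: [0.0, -0.2, -1.6]
finger_gap: 0.0196
grip_force: 39.3
```

Run:
```python
from m import *
avg(4);P,s=avg(8); np.save('s7.npy',s)
disc(s,P[2]-.0112,(225,150,265,185),(.504,.066))
a=cv2.resize(s[140:200,205:285],(800,600),interpolation=2); cv2.imwrite('pics/c7.png',a[:,:,::-1])
go(.505,.0625,.0862)
```

```text
t 5.9333 mean [0.5052 0.0631 0.0976] std [0.0001 0.     0.0001] F [ 0.2 -0.2 -1.2] jstd [0.     0.0001 0.0003 0.0001 0.     0.    ]
t 6.3333 mean [0.5046 0.0631 0.0969] std [0.0001 0.     0.0002] F [-0.  -0.1 -1.5] jstd [0.     0.0002 0.0002 0.0001 0.     0.    ]
disc [0.5032 0.0672] res [-0.59  0.59 -0.02] obs [237.4 252.4 178.1]
t 6.33 tcp [0.5045 0.0631 0.0968] shift [-0.6  0.5 10.6] turn [-0.     0.    -0.006] gap 0.02 F [ 0.2  0.3 -2. ] grip 39.344637393951416
```

View pics/c7.png

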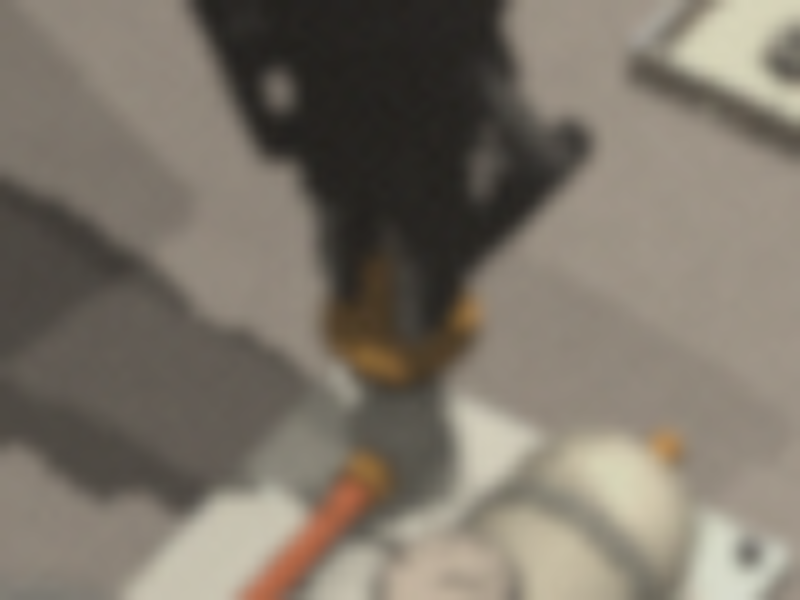

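Call:
step_arm(
  moves=[
    [[0,0,3],[0,0,0],10],
    [[0,0,6],[0,0,0],10],
    [[0,0,8],[0,0,0],10],
    [[0,0,8],[0,0,0],10],
    [[0,0,9],[0,0,0],10],
    [[0,0,9],[0,0,0],10],
    [[0,0,10],[0,0,0],10],
    [[0,0,10],[0,0,0],10],
  ],
)

```text
clock: 7.0
tcp_pos: [0.5046, 0.0631, 0.0867]
orientation: [0.0, 0.709, 0.705, -0.0]
wrist_force: [-0.2, 0.8, -0.7]
finger_gap: 0.0198
grip_force: 39.3
```

Call:
step_arm(
  moves=[
    [[0,0,0.7],[0,0,0],10],
    [[0,0,0.7],[0,0,0],10],
    [[0,0,1.4],[0,0,0],10],
    [[0,0,1.4],[0,0,0],10],
    [[0,0,1.4],[0,0,0],10],
  ],
)

```text
clock: 7.42
tcp_pos: [0.5047, 0.0631, 0.0862]
orientation: [0.0, 0.709, 0.705, 0.0]
wrist_force: [-2.2, 0.3, 4.1]
finger_gap: 0.0198
grip_force: 40.0
```

Call:
step_arm(
  moves=[
    [[0,0,0.8],[0,0,0],10],
    [[0,0,0.8],[0,0,0],10],
    [[0,0,0.8],[0,0,0],10],
  ],
)

```text
clock: 7.67
tcp_pos: [0.5047, 0.0631, 0.0861]
orientation: [0.001, 0.709, 0.705, 0.0]
wrist_force: [-4.5, 0.4, 10.2]
finger_gap: 0.0198
grip_force: 40.5
```

Call:
step_arm(
  moves=[
    [[0,0,0],[0,0,0],24],
    [[0,0,0],[0,0,0],30],
    [[0,0,0],[0,0,0],40],
    [[0,0,0],[0,0,0],60],
    [[0,0,0],[0,0,0],80],
    [[0,0,0],[0,0,0],85],
    [[0,0,0],[0,0,0],85],
    [[0,0,0],[0,0,0],85],
  ],
)

```text
clock: 8.33
tcp_pos: [0.5046, 0.0631, 0.0845]
orientation: [-0.0, 0.709, 0.705, -0.0]
wrist_force: [-0.7, 0.0, 0.1]
finger_gap: 0.0849
grip_force: 0.0
```

Call:
step_arm(
  moves=[
    [[0,0,-10],[0,0,0],85],
    [[0,0,-30],[0,0,0],85],
    [[0,0,-60],[0,0,0],85],
    [[0,0,-95],[0,0,0],85],
    [[-30,0,-115],[0,0,0],85],
    [[-60,0,-115],[0,0,0],85],
    [[-90,0,-115],[0,0,0],85],
    [[-120,0,-115],[0,0,0],85],
  ],
)

```text
clock: 9.0
tcp_pos: [0.5042, -0.058, 0.2013]
orientation: [0.001, 0.709, 0.705, 0.001]
wrist_force: [0.2, 0.5, -0.5]
finger_gap: 0.0851
grip_force: 0.0
```

Call:
step_arm(
  moves=[
    [[-30,-20,0],[0,0,0],85],
    [[-60,-40,0],[0,0,0],85],
    [[-90,-60,0],[0,0,0],85],
    [[-120,-80,0],[0,0,0],85],
    [[-150,-80,0],[0,0,0],85],
    [[-150,-80,0],[0,0,0],85],
  ],
)

```text
clock: 9.5
tcp_pos: [0.4227, -0.2111, 0.2007]
orientation: [0.002, 0.711, 0.703, -0.0]
wrist_force: [0.7, -0.7, 0.6]
finger_gap: 0.0849
grip_force: 0.0
```

Run:
```python
from m import *
I=np.mean([imaging.read_camera("top").astype(float) for _ in range(4)],0).astype(np.uint8)
P,s=avg(4); np.save('s8.npy',s);np.save('t8.npy',I)
a=cv2.resize(s[145:205,205:265],(400,400),interpolation=2);b=cv2.resize(I[180:260,190:270],(400,400),interpolation=2); cv2.imwrite('pics/c8.png',np.hstack([a,b])[:,:,::-1])
disc(s,.075,(225,150,265,185),(.504,.066))
e,bb=blank("top",(205,212,232,240),I); print(e,bb,onplane("top",*e[0],.081).round(4))
```

```text
t 9.9 mean [ 0.4231 -0.2054  0.1997] std [0.     0.0001 0.0001] F [-0.1  0.   0.1] jstd [0.0002 0.0001 0.0001 0.0002 0.0001 0.0001]
disc [0.5018 0.0673] res [-0.03  0.03 -0.  ] obs [236.6 252.6 180.4]
((222.15283203125, 226.85769653320312), (14.19140625, 16.413291931152344), 89.67301940917969) (214, 220, 18, 15) [0.5061 0.0616 0.081 ]
```

View pics/c8.png

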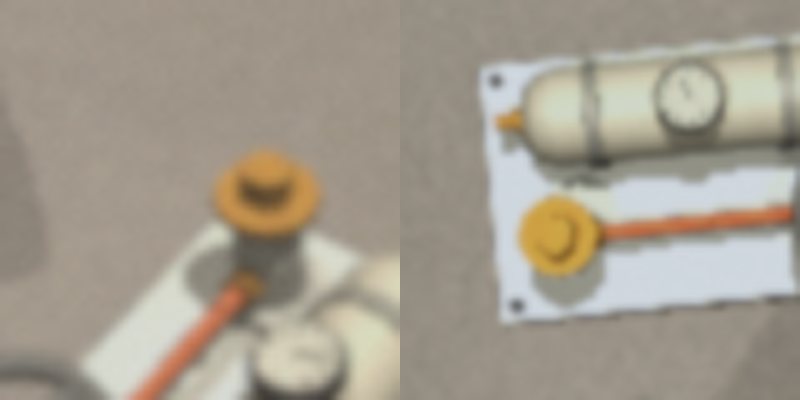

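Call:
step_arm(
  moves=[
    [[25,22,2],[0,0,0],85],
    [[50,45,4],[0,0,0],85],
    [[73,67,7],[0,0,0],85],
    [[73,67,7],[0,0,0],85],
    [[73,67,25],[0,0,0],85],
    [[73,67,25],[0,0,0],85],
    [[73,67,25],[0,0,0],85],
    [[73,67,25],[0,0,0],85],
  ],
)

```text
clock: 10.57
tcp_pos: [0.4901, -0.1336, 0.1749]
orientation: [-0.0, 0.709, 0.705, -0.0]
wrist_force: [0.4, 0.0, 0.2]
finger_gap: 0.0854
grip_force: 0.0
```

Run:
```python
from m import *
P,s=avg(6)
go(.4905,-.132,.1135)
a=cv2.resize(s[170:230,160:240],(800,600),interpolation=2);cv2.imwrite('pics/c9.png',a[:,:,::-1])
```

```text
t 10.8667 mean [ 0.4905 -0.1342  0.1753] std [0.0001 0.0001 0.0001] F [ 0.1  0.4 -0.2] jstd [0.0001 0.0001 0.0001 0.0002 0.     0.    ]
t 10.87 tcp [ 0.4905 -0.1342  0.1751] shift [ 2.3 -0.1 61.6] turn [ 0.001  0.    -0.007] gap 0.0846 F [ 0.   0.7 -0.9] grip 0.0
```

View pics/c9.png

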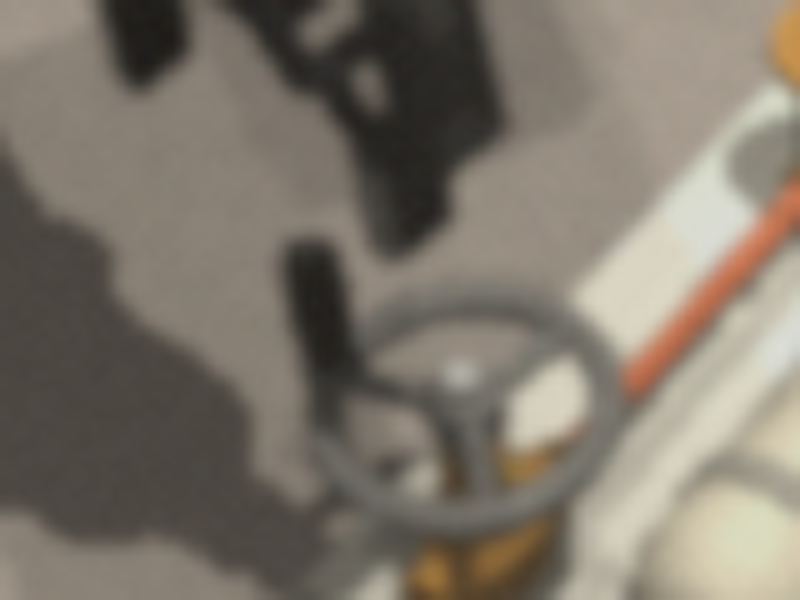

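Call:
step_arm(
  moves=[
    [[2,0,25],[0,0,0],85],
    [[2,0,45],[0,0,0],85],
    [[2,0,58],[0,0,0],85],
    [[2,0,61],[0,0,0],85],
    [[2,0,61],[0,0,0],50],
    [[2,0,61],[0,0,0],30],
    [[2,0,61],[0,0,0],20],
    [[2,0,61],[0,0,0],10],
  ],
  grip_force=40,
)

```text
clock: 11.53
tcp_pos: [0.4912, -0.1322, 0.1148]
orientation: [0.001, 0.709, 0.705, 0.0]
wrist_force: [0.0, 0.1, -0.3]
finger_gap: 0.0385
grip_force: 0.0
```

Call:
step_arm(
  moves=[
    [[0,0,0],[0,0,0],5],
    [[0,0,0],[0,0,0],5],
    [[0,0,0],[0,0,0],5],
    [[0,0,0],[0,0,0],5],
    [[0,0,0],[0,0,0],5],
    [[0,0,0],[0,0,0],5],
  ],
)

```text
clock: 12.03
tcp_pos: [0.4905, -0.1321, 0.1144]
orientation: [0.001, 0.709, 0.705, -0.0]
wrist_force: [-2.0, -0.8, 5.2]
finger_gap: 0.0163
grip_force: 39.0
```

Run:
```python
from m import *
P,s=avg(4)
go(.4905,-.132,.1135)
```

```text
t 12.2333 mean [ 0.4905 -0.1321  0.1144] std [0. 0. 0.] F [-2.5 -0.4  5.9] jstd [0. 0. 0. 0. 0. 0.]
t 12.23 tcp [ 0.4905 -0.1321  0.1144] shift [0.1 0.  0.9] turn [ 0.001  0.001 -0.006] gap 0.016 F [-2.4 -0.4  5.4] grip 38.983195424079895
```

```bash
cat >> m.py <<'E'
def circ(C,r,a0,a1,n,P=None):
    """rows (tool x,y mm) from present pose to C+r(cos,sin) for angles (deg, world) a0..a1"""
    S=telemetry.get_state(); P=S["tcp_pos"] if P is None else P; Ri=rot().inv()
    out=[]
    for a in np.linspace(a0,a1,n+1)[1:]:
        d=np.array([C[0]+r*np.cos(np.radians(a))-P[0],C[1]+r*np.sin(np.radians(a))-P[1],0])
        out.append((np.round(2e3*Ri.apply(d)[:2])/2).tolist())
    print(out)
E
python3 -c "
from m import *
circ((.5255,-.1172),.038,203,123,8)"
```

```text
[[6.5, -2.0], [13.0, -3.0], [19.5, -3.0], [26.0, -1.5], [32.0, 1.0], [38.0, 4.5], [42.5, 9.0], [47.0, 14.0]]
```

Call:
step_arm(
  moves=[
    [[6.5,-2,0],[0,0,0],5],
    [[13,-3,0],[0,0,0],5],
    [[19.5,-3,0],[0,0,0],5],
    [[26,-1.5,0],[0,0,0],5],
    [[32,1,0],[0,0,0],5],
    [[38,4.5,0],[0,0,0],5],
    [[42.5,9,0],[0,0,0],5],
    [[47,14,0],[0,0,0],5],
  ],
)

```text
clock: 12.9
tcp_pos: [0.504, -0.0851, 0.1144]
orientation: [0.0, 0.709, 0.705, -0.001]
wrist_force: [-3.5, -4.2, 6.8]
finger_gap: 0.0164
grip_force: 39.4
```

Run:
```python
from m import *
P,s=avg(6)
C=np.array([.5255,-.1172]); d=P[:2]-C; print(np.hypot(*d),np.degrees(np.arctan2(d[1],d[0])), "gap",telemetry.get_state()["finger_gap"])
# expected commanded
print("cmd",[.4905+.014,-.1321+.047])
circ(C,.038,123,43,8)
circ(C,.038,123,43,8,(C[0]+.038*np.cos(np.radians(123)),C[1]+.038*np.sin(np.radians(123)),0))
```

```text
t 13.2 mean [ 0.5051 -0.0844  0.1144] std [0. 0. 0.] F [-1.9  2.   6.1] jstd [0.0003 0.0002 0.0003 0.0002 0.0005 0.0004]
0.03861412982909165 121.88658040295248 gap 0.015632569816724697
cmd [0.5045, -0.0851]
[[2.0, 5.5], [4.5, 12.0], [5.5, 18.5], [5.0, 25.0], [3.5, 31.5], [1.5, 37.5], [-2.0, 43.5], [-6.5, 48.5]]
[[3.0, 6.0], [5.0, 12.0], [6.0, 18.5], [6.0, 25.5], [4.5, 32.0], [2.0, 38.0], [-1.5, 43.5], [-5.5, 48.5]]
```

Call:
step_arm(
  moves=[
    [[3,6,0],[0,0,0],5],
    [[5,12,0],[0,0,0],5],
    [[6,18.5,0],[0,0,0],5],
    [[6,25,0],[0,0,0],5],
    [[4,32,0],[0,0,0],5],
    [[1.5,38,0],[0,0,0],5],
    [[-2,43.5,0],[0,0,0],5],
    [[-6,48.5,0],[0,0,0],5],
  ],
)

```text
clock: 13.87
tcp_pos: [0.5528, -0.0905, 0.1144]
orientation: [-0.001, 0.709, 0.705, 0.0]
wrist_force: [-4.8, 1.9, 7.9]
finger_gap: 0.0159
grip_force: 39.6
```

Run:
```python
from m import *
P,s=avg(6)
p=np.array([[.4905,-.1321],[.5051,-.0844],P[:2]])
A=np.c_[2*p,np.ones(3)]; x=np.linalg.solve(A,(p**2).sum(1)); print("fit C",x[:2].round(4),"r",np.sqrt(x[2]+x[:2]@x[:2]))
C=np.array([.5255,-.1172]); d=P[:2]-C; print(np.hypot(*d),np.degrees(np.arctan2(d[1],d[0])))
circ(C,.038,43,15,4)
circ(C,.038,15,3,4)
```

```text
t 14.1667 mean [ 0.5538 -0.0916  0.1144] std [0. 0. 0.] F [-1.1 -0.6  5.2] jstd [0.0001 0.0004 0.0005 0.0006 0.0001 0.0001]
fit C [ 0.5252 -0.1166] r 0.03799183050695227
0.038143440399819976 42.09417716561873
[[-3.0, 2.5], [-7.0, 5.0], [-11.5, 7.0], [-15.5, 8.5]]
[[-17.5, 9.0], [-19.5, 9.5], [-21.5, 9.5], [-23.5, 10.0]]
```

Call:
step_arm(
  moves=[
    [[-3.5,2.5,0],[0,0,0],5],
    [[-7,5,0],[0,0,0],5],
    [[-11.5,7,0],[0,0,0],5],
    [[-15,8,0],[0,0,0],5],
    [[-17,8.5,0],[0,0,0],5],
    [[-17,8.5,0],[0,0,0],5],
    [[-17,8.5,0],[0,0,0],5],
  ],
)

```text
clock: 14.75
tcp_pos: [0.5622, -0.1079, 0.1144]
orientation: [0.0, 0.709, 0.705, 0.001]
wrist_force: [-0.8, 1.2, 5.1]
finger_gap: 0.0156
grip_force: 39.4
```

Run:
```python
from m import *
P,s=avg(4)
C=np.array([.5252,-.1166]); d=P[:2]-C; print(np.hypot(*d),np.degrees(np.arctan2(d[1],d[0])))
```

```text
t 14.95 mean [ 0.5622 -0.108   0.1144] std [0. 0. 0.] F [-0.8  1.2  5.9] jstd [0. 0. 0. 0. 0. 0.]
0.0379528858040327 13.169432924046127
```

Call:
step_arm(
  moves=[
    [[-1,0.2,0],[0,0,0],5],
    [[-2,0.3,0],[0,0,0],5],
    [[-2,0.3,0],[0,0,0],5],
    [[-3,0.4,0],[0,0,0],5],
    [[-3,0.4,0],[0,0,0],5],
    [[-3,0.4,0],[0,0,0],5],
  ],
)

```text
clock: 15.45
tcp_pos: [0.5627, -0.1105, 0.1145]
orientation: [0.0, 0.709, 0.705, 0.001]
wrist_force: [-0.7, 2.6, 5.9]
finger_gap: 0.0156
grip_force: 39.4
```

Run:
```python
from m import *
P,s=avg(4)
C=np.array([.5252,-.1166]); d=P[:2]-C; print(np.hypot(*d),np.degrees(np.arctan2(d[1],d[0])))
```

```text
t 15.65 mean [ 0.5626 -0.1105  0.1144] std [0. 0. 0.] F [0.1 2.1 5.7] jstd [0. 0. 0. 0. 0. 0.]
0.03793754670836138 9.200529682624696
```

Call:
step_arm(
  moves=[
    [[-1,0.2,0],[0,0,0],5],
    [[-1,0.2,0],[0,0,0],5],
    [[-2,0.3,0],[0,0,0],5],
    [[-2,0.3,0],[0,0,0],5],
    [[-2,0.3,0],[0,0,0],5],
  ],
)

```text
clock: 16.07
tcp_pos: [0.563, -0.1125, 0.1145]
orientation: [0.0, 0.709, 0.705, 0.001]
wrist_force: [-0.1, 2.1, 6.0]
finger_gap: 0.0158
grip_force: 39.4
```

Call:
step_arm(
  moves=[
    [[-1,0,0],[0,0,0],5],
    [[-1,0,0],[0,0,0],5],
    [[-1,0,0],[0,0,0],5],
  ],
)

```text
clock: 16.32
tcp_pos: [0.5629, -0.1125, 0.1144]
orientation: [-0.0, 0.709, 0.705, 0.002]
wrist_force: [0.2, 5.7, 5.9]
finger_gap: 0.0163
grip_force: 39.4
```

Call:
step_arm(
  moves=[
    [[-1,0,0],[0,0,0],5],
    [[-1,0,0],[0,0,0],5],
    [[-1,0,0],[0,0,0],5],
  ],
)

```text
clock: 16.57
tcp_pos: [0.5629, -0.1126, 0.1144]
orientation: [-0.001, 0.709, 0.706, 0.002]
wrist_force: [-0.4, 8.3, 6.7]
finger_gap: 0.0158
grip_force: 39.4
```

Call:
step_arm(
  moves=[
    [[-1,0,0],[0,0,0],5],
    [[-1,0,0],[0,0,0],5],
    [[-1,0,0],[0,0,0],5],
  ],
)

```text
clock: 16.82
tcp_pos: [0.5629, -0.1127, 0.1144]
orientation: [-0.001, 0.708, 0.706, 0.003]
wrist_force: [1.5, 11.3, 7.2]
finger_gap: 0.016
grip_force: 39.5
```

Run:
```python
from m import *
C=np.array([.5252,-.1166]); c=lambda a:C+.038*np.array([np.cos(np.radians(a)),np.sin(np.radians(a))])
c3=lambda a:np.r_[c(a),0]
circ(C,.038,6,126,8,np.array([.5629,-.1160,0]))
circ(C,.038,126,246,8,c3(126)); circ(C,.038,246,366,8,c3(246)); circ(C,.038,6,126,8,c3(6))
print(c(126))
```

```text
[[13.0, -2.5], [21.5, -7.0], [29.0, -14.0], [34.0, -22.5], [37.0, -32.0], [37.0, -42.0], [34.5, -51.5], [30.0, -60.0]]
[[-7.0, -7.0], [-15.5, -12.5], [-25.0, -15.0], [-35.0, -15.5], [-44.5, -13.0], [-53.0, -8.0], [-60.5, -1.5], [-65.5, 7.0]]
[[-3.0, 9.5], [-3.0, 19.5], [-0.5, 29.0], [4.0, 38.0], [11.0, 45.0], [19.5, 50.0], [29.0, 53.0], [39.0, 53.0]]
[[9.5, -2.5], [18.5, -7.0], [25.5, -14.0], [30.5, -22.5], [33.5, -32.0], [33.5, -42.0], [31.5, -51.5], [26.5, -60.0]]
[ 0.50286416 -0.08585735]
```

Call:
step_arm(
  moves=[
    [[13,-2.5,0],[0,0,0],5],
    [[21.5,-7,0],[0,0,0],5],
    [[29,-14,0],[0,0,0],5],
    [[34,-22.5,0],[0,0,0],5],
    [[36.5,-32,0],[0,0,0],5],
    [[36.5,-42,0],[0,0,0],5],
    [[34.5,-51.5,0],[0,0,0],5],
    [[30,-60,0],[0,0,0],5],
  ],
)

```text
clock: 17.48
tcp_pos: [0.504, -0.085, 0.1145]
orientation: [0.002, 0.709, 0.705, 0.002]
wrist_force: [6.2, -0.1, 1.9]
finger_gap: 0.016
grip_force: 39.3
```

Call:
step_arm(
  moves=[
    [[-7,-7,0],[0,0,0],5],
    [[-15.5,-12.5,0],[0,0,0],5],
    [[-25,-15,0],[0,0,0],5],
    [[-35,-15.5,0],[0,0,0],5],
    [[-44.5,-13,0],[0,0,0],5],
    [[-53,-8,0],[0,0,0],5],
    [[-60,-1,0],[0,0,0],5],
    [[-65.5,7,0],[0,0,0],5],
  ],
)

```text
clock: 18.15
tcp_pos: [0.5076, -0.1504, 0.1144]
orientation: [-0.001, 0.709, 0.705, -0.0]
wrist_force: [-3.7, 4.6, 11.3]
finger_gap: 0.0161
grip_force: 40.3
```

Run:
```python
from m import *
P,s=avg(6)
C=np.array([.5252,-.1166]); d=P[:2]-C; print(np.hypot(*d),np.degrees(np.arctan2(d[1],d[0]))%360)
circ(C,.038,246,366,8)
```

```text
t 18.45 mean [ 0.5098 -0.1514  0.1144] std [0. 0. 0.] F [ 0.6 -1.2  6.1] jstd [0.0002 0.0005 0.0007 0.0008 0.0004 0.0001]
0.03806223919294807 246.14699606125453
[[-2.5, 9.5], [-3.0, 19.5], [-0.5, 29.0], [4.5, 37.5], [11.0, 45.0], [19.5, 50.0], [29.0, 53.0], [39.0, 53.0]]
```

Call:
step_arm(
  moves=[
    [[-2.5,9.5,0],[0,0,0],5],
    [[-3,19.5,0],[0,0,0],5],
    [[-0.5,29,0],[0,0,0],5],
    [[4,38,0],[0,0,0],5],
    [[11,45,0],[0,0,0],5],
    [[19.5,50,0],[0,0,0],5],
    [[29,53,0],[0,0,0],5],
    [[39,53,0],[0,0,0],5],
  ],
)

```text
clock: 19.12
tcp_pos: [0.5631, -0.1137, 0.1144]
orientation: [0.002, 0.71, 0.705, -0.001]
wrist_force: [-0.9, -5.6, 5.0]
finger_gap: 0.016
grip_force: 39.9
```

Call:
step_arm(
  moves=[
    [[9.5,-2.5,0],[0,0,0],5],
    [[18.5,-7,0],[0,0,0],5],
    [[25.5,-14,0],[0,0,0],5],
    [[30.5,-22.5,0],[0,0,0],5],
    [[33.5,-32,0],[0,0,0],5],
    [[33.5,-42,0],[0,0,0],5],
    [[31.5,-51.5,0],[0,0,0],5],
    [[26.5,-60,0],[0,0,0],5],
  ],
)

```text
clock: 19.78
tcp_pos: [0.5039, -0.085, 0.1145]
orientation: [0.002, 0.709, 0.705, 0.002]
wrist_force: [5.9, -0.5, 1.0]
finger_gap: 0.0159
grip_force: 39.7
```

Call:
step_arm(
  moves=[
    [[-7,-7,0],[0,0,0],5],
    [[-15.5,-12.5,0],[0,0,0],5],
    [[-25,-15,0],[0,0,0],5],
    [[-35,-15.5,0],[0,0,0],5],
    [[-44.5,-13,0],[0,0,0],5],
    [[-53,-8,0],[0,0,0],5],
    [[-60,-1,0],[0,0,0],5],
    [[-65.5,7,0],[0,0,0],5],
  ],
)

```text
clock: 20.45
tcp_pos: [0.5076, -0.1504, 0.1144]
orientation: [-0.001, 0.709, 0.705, -0.0]
wrist_force: [-3.6, 4.3, 9.7]
finger_gap: 0.0158
grip_force: 40.6
```

Run:
```python
from m import *
P,s=avg(6)
C=np.array([.5252,-.1166]); d=P[:2]-C; print(np.hypot(*d),np.degrees(np.arctan2(d[1],d[0]))%360, telemetry.get_state()["finger_gap"])
circ(C,.038,246,350,8)
```

```text
t 20.75 mean [ 0.5098 -0.1514  0.1144] std [0. 0. 0.] F [ 0.8 -0.5  6. ] jstd [0.0002 0.0005 0.0007 0.0008 0.0004 0.0001]
0.03806309935051056 246.13769113639887 0.016004356723747018
[[-2.5, 8.0], [-3.0, 16.5], [-2.0, 25.0], [1.5, 33.0], [6.5, 40.5], [12.5, 46.0], [20.5, 50.5], [28.5, 52.5]]
```

Call:
step_arm(
  moves=[
    [[-2.5,8,0],[0,0,0],5],
    [[-3,16.5,0],[0,0,0],5],
    [[-2,25,0],[0,0,0],5],
    [[1.5,33,0],[0,0,0],5],
    [[6.5,40.5,0],[0,0,0],5],
    [[13,46.5,0],[0,0,0],5],
    [[20.5,50.5,0],[0,0,0],5],
    [[28.5,52.5,0],[0,0,0],5],
  ],
)

```text
clock: 21.42
tcp_pos: [0.5624, -0.1241, 0.1144]
orientation: [0.002, 0.71, 0.705, -0.001]
wrist_force: [-0.1, -4.9, 5.0]
finger_gap: 0.0161
grip_force: 40.2
```

Call:
step_arm(
  moves=[
    [[4,0.5,0],[0,0,0],5],
    [[8,0.5,0],[0,0,0],5],
    [[9.5,0.5,0],[0,0,0],5],
    [[9.5,0.5,0],[0,0,0],5],
    [[9.5,0.5,0],[0,0,0],5],
    [[9.5,0.5,0],[0,0,0],5],
  ],
)

```text
clock: 21.92
tcp_pos: [0.563, -0.1135, 0.1145]
orientation: [0.001, 0.709, 0.705, 0.001]
wrist_force: [1.3, -1.4, 4.9]
finger_gap: 0.0157
grip_force: 40.2
```

Run:
```python
from m import *
P,s=avg(6)
C=np.array([.5252,-.1166]); d=P[:2]-C; print(np.hypot(*d),np.degrees(np.arctan2(d[1],d[0])))
go(.5629,-.1125,.1144)
```

```text
t 22.2167 mean [ 0.563  -0.1135  0.1144] std [0. 0. 0.] F [ 1.6 -0.7  6.2] jstd [0. 0. 0. 0. 0. 0.]
0.03791352707574713 4.744840967146688
t 22.22 tcp [ 0.563  -0.1135  0.1144] shift [ 1.  -0.1  0. ] turn [ 0.002  0.    -0.006] gap 0.0157 F [ 1.3 -0.1  6.5] grip 40.220264196395874
```

Call:
step_arm(
  moves=[
    [[1,0,0],[0,0,0],5],
    [[1,0,0],[0,0,0],5],
    [[1,0,0],[0,0,0],5],
    [[1,0,0],[0,0,0],5],
  ],
)

```text
clock: 22.55
tcp_pos: [0.5629, -0.1128, 0.1144]
orientation: [0.001, 0.709, 0.705, 0.0]
wrist_force: [1.1, -2.2, 6.0]
finger_gap: 0.0158
grip_force: 40.2
```

Run:
```python
from m import *
P,s=avg(4); C=np.array([.5252,-.1166]); d=P[:2]-C; print(np.degrees(np.arctan2(d[1],d[0])))
s=snap("scene"); 
cv2.imwrite('pics/f.png',cv2.resize(s[100:300,100:320],(660,600),interpolation=2)[:,:,::-1])
disc(s,.075,(225,150,265,185),(.504,.066))
```

```text
t 22.75 mean [ 0.563  -0.1128  0.1145] std [0. 0. 0.] F [ 2.  -2.   5.8] jstd [0. 0. 0. 0. 0. 0.]
5.714363998470742
disc [0.5018 0.0673] res [-0.03  0.03 -0.  ] obs [236.6 252.6 180.4]
```

View pics/f.png

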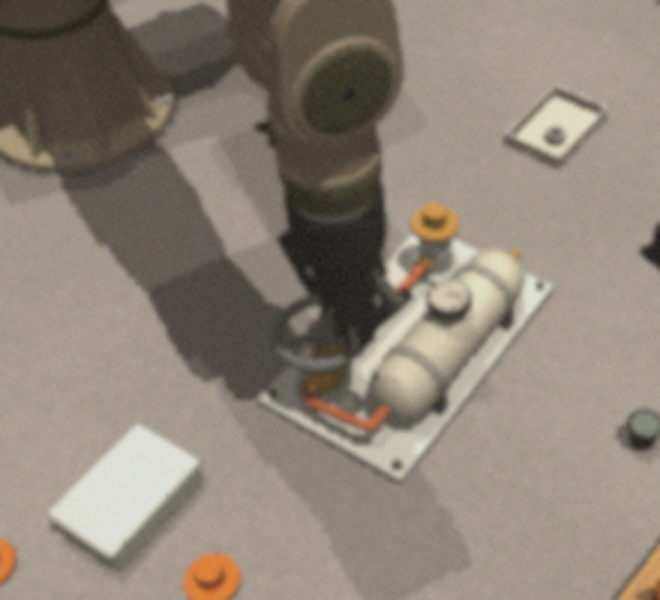

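```bash
python3 -c "
from h import *
print(env.hand_in())"
```

```text
the job is handed in; nothing more can be done
None
```

I set the brass blank hub up on the suction post, centred to about 1 mm, and let go of it. I then shut the valve to its stop and backed it off two turns, to within about 0.5° as measured. The gripper is still holding the handle there. The job is handed in at about 23 s, and no verdict came back.

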